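Drill plate over its setting pin

TASK

One of the two blanks in the twin drilling jig has not been drilled yet. Take the blue drill plate by its black grip and fit it on that blank's station, slot end nearest the robot: the plate hides the station's locating pin, so slide it along between the side guides until its underside slot drops over the pin, then press it down firmly against the spring lifters until it lies flat on the blank. Finish with the hand still on the plate, holding it pressed down ready for drilling; do not set the plate on the drilled blank, and leave the tape measure, marker and wrench where they are.

Things in the scene. Friction and masses are not known exactly. Their poses are not given: they have to be found in the camera images.
- jig_base: Twin drilling jig: green slab 150 (x) x 264 (y) x 18 mm, fixed to the bench. Origin: centre of its underside, at bench height. x points away from the robot (turned up to 0.4 rad), z up. Two equal stations run along x, centre lines at y = +64 (left) and -64 mm (right). In each nest lies a blank, centred at x = +14 mm, its top 32 mm above the bench.
- guides_left (a point): Left station's centre line at x = 0 of the jig, at bench height; axes as the jig's. Side guides: upright steel strips from x = -60 to +60 mm, inner faces 44 mm either side of this line, straight up to 50 mm above the bench, then flared outward about 5 mm up to 56 mm. The plate has 2 mm play each side between them.
- guides_right (a point): The same point of the right station, which has the same guides.
- pin_slot_left (a point): Middle of the range of the left locating pin, on its centre line (jig x = -47 mm), at bench height; axes as the jig's. The pin is fixed anywhere from 8 mm nearer to 8 mm farther along x; where is not reported: see it before it is covered or feel for it. Bright steel, 10 mm thick, top 44 mm above the bench, 5 mm across there, coning out to 10 mm over 4 mm of height.
- pin_slot_right (a point): The same point of the right station; its pin is alike but set independently.
- lifter_left (a joint): How far the left station's two brass spring lifter bars are pressed down, m: 0 up, 0.006 when the plate lies on the blank, 0.009 at most. Bars run from x = -45 to +45 mm of the jig, 36 mm either side of the centre line, tops 38 mm above the bench when up. The pair carries 8 N before it moves, 15 N at 0.006.
- lifter_right (a joint): The same for the right station.
- drill_plate: Blue drill plate, 110 (x) x 84 (y) x 18 mm, about 0.45 kg, loose, flat on the bench. Origin: centre of its underside; z up. Its -x end, with the blind slot below, must face the robot (plate x along the jig's x). Two brass-bushed holes near +x. On the pin it first rests on the lifters, underside 38 mm above the bench; pressed home (about 20 N), 32 mm.
- plate_grip (a point): The point to grip on the drill plate: in its black grip block, 64 mm long (along the plate's x), 16 mm wide (along the plate's y, grip it across this), standing 38 mm above the plate's top with flat sides. The point is on the block's centre line, 26 mm above the plate's top and 44 mm above its underside, at plate x = +2 mm.
- plate_slot (a point): Centre of the mouth of the blind slot in the plate's underside, at plate x = -38 mm, y = 0: 12.5 mm along x, 16 mm along y, 13.5 mm deep, square edges.
- blank_plain: The undrilled blank: plain bright aluminium block, 60 x 56 x 14 mm, lying loose in the nest of one of the stations (either one), under 1 mm of play. Origin: centre of its underside; its x axis is along the jig's x.
- blank_drilled: The drilled blank: same block with two 9 mm holes through it, side by side across its width (38 mm apart), in the nest of the other station. Origin: centre of its underside.
- tape_measure: Bystander: yellow tape measure, 62 x 94 x 37 mm, behind the drill plate. Origin: centre of its underside.
- marker: Bystander: white marker pen with green cap, 17 x 135 x 16 mm, lying on the bench left of the jig. Origin: centre of its underside.
- adjustable_wrench: Bystander: steel adjustable wrench, 56 x 188 x 13 mm, lying behind the jig. Origin: centre of its underside.

How it is judged:
By the outcome, as a careful person would: the job done as asked, in the order asked, and still so for the second after the job is handed in, while the arm keeps its last pose, push and grip.
It also fails if it takes over 61 s, if anything falls off the work surface, if the arm or the gripper's body presses on something with over 40 N, if the wrist force passes 120 N, or if a joint passes its speed limit or range.

ROBOT

A 7-joint arm with a two-finger parallel gripper is mounted at the origin on a cart in front of the work surface, level with it; the furniture and walls round the work are solid. World frame = base frame: x ahead of the robot, y to its left, z up, the work surface at z = 0. Lengths are in m, angles in rad, forces in N, time in s.
With the tool pointing down it reaches from about 0.425 to 0.95 m from the base axis. Payload 4.7 kg.
Tool frame: the origin (TCP) lies between the finger pads; the fingertips stand 25 mm ahead of it and the grasp point (between the pads) lies 6 mm ahead of it; z points along the fingers, y is the line along which they close (so a half turn about z gives the same grasp; the last joint's range is limited). The gripper opens to 85 mm and grips with 20 to 120 N. Pads are 22 mm wide; open, the fingers measure 114 mm over their backs; the gripper's body (76 mm by 85 mm) begins 54 mm behind the grasp point. The pads swing forward as they close: fully open they stand 13 mm farther back than shut.
Start: joints at [1.126, 0.469, -0.049, 1.532, 0.024, 1.141, -0.082], TCP at [0.273, -0.617, 0.233] pointing down, gripper open.
Joint ranges: [-2.59, 2.59], [-0.33, 1.99], [-1.39, 1.29], [0.1, 2.45], [-1.04, 4.18], [0.21, 1.99], [-2.66, 2.66]. Speed limits (rad/s): [2.57, 2.57, 3.14, 3.14, 3.14, 3.14, 3.14].

INTERFACE

Orientations are given as a 3x3 rotation matrix whose columns are the frame's x, y, z axes.
In Python, from rig import * gives the robot as it stands. Calls block until the motion is done:
- movep(position, orientation): joint-space move of the TCP to a pose.
- move_l(position, attitude=None, feed=0.15, until_force=None): straight line of the TCP; attitude=None keeps the orientation; feed is the mean speed in m/s. With until_force (N) it stops when the force on the tool has changed by that much, and returns True; else False.
- move_joints(angles): joint-space move.
- command_gripper(opening, newtons=None): finger opening in m; newtons is the grip in N (None keeps the last); returns when the fingers have stopped.
- sleep(seconds).
- inverse_kinematics(position, orientation): joint angles nearest the present ones, or None.
- sense(): the state.
- camera(name): name is "scene" or "top" or "wrist"; returns (picture, depth): 384x512x3 uint8, red, green, blue; 384x512 float32, m along the optical axis (not along the pixel's ray), 0 where there is no reading.
- camera_params(name): a dict with "K" (3x3 intrinsics, pixels), "position" and "rotation" of the camera in the world; the wrist camera has in their place "tool_from_camera" (4x4, takes a point from camera to tool coordinates, whose origin is the TCP and whose axes are the flange's). Camera axes: x right, y down, z forward; pixel columns grow to the right and rows downward; lengths in m; the calibration is good to about 2 mm. A picture is of the moment at which its call begins: read the wrist's pose just before it. camera_params takes no time and is no camera call.
A pose or a line that the arm cannot do raises Unreachable and nothing moves.
- finish_job(): hands the job in; it is judged then, once.
The state is a dict: "time_s": time; "joint_pos": joint angles; "qd": joint speeds; "joint_efforts": joint torques, N m; "position": TCP position; "tcp_rot": TCP orientation; "wrist_force": force on the tool from outside, world axes, zero at the start; "ft_torque": the same for the moment, N m; "finger_gap": finger opening in m; "gripper_force": force on a finger pad.
Only numpy, scipy, OpenCV 4.12 (cv2) and the standard library are available. Lean on these libraries where they do the work, as an engineer would, in place of code of your own. Each camera call takes 0.05 s, during which the arm holds its last target. There are 200 camera calls.

## Working session

There is one attempt and no reset: what is moved stays moved. The work goes in short steps, each a Python script; the robot and the scene stay as the last script left them, time stands still between calls to the robot, and variables do not carry over. Pictures are saved under pics/ and viewed, at most 10 in all, crops included, and the job is handed in when it is done.

```bash
mkdir -p pics; ls
cat > h.py <<'E'
from rig import *
import numpy as np, cv2
def snap(n,f):
    s=sense(); im,d=camera(n); p=camera_params(n)
    if n=='wrist':
        T=np.eye(4);T[:3,:3]=s['tcp_rot'];T[:3,3]=s['position'];T=T@np.array(p['tool_from_camera'])
    else:
        T=np.eye(4);T[:3,:3]=p['rotation'];T[:3,3]=p['position']
    K=np.array(p['K']);v,u=np.mgrid[:384,:512]
    P=np.stack([(u-K[0,2])/K[0,0]*d,(v-K[1,2])/K[1,1]*d,d],-1)@T[:3,:3].T+T[:3,3]
    cv2.imwrite(f'pics/{f}.png',im[...,::-1]); np.savez(f'pics/{f}.npz',im=im,d=d,P=P,T=T,K=K)
    return im,d,P
E
python3 - <<'E'
from h import *
for n in('top','scene'):
    snap(n,n+'0')
s=sense();print(s)
a=cv2.imread('pics/top0.png');cv2.imwrite('pics/top0b.png',cv2.resize(a,(800,600)))
E
```

```text
pics
{'time_s': 0.1, 'joint_pos': array([ 1.126117  ,  0.46936224, -0.04857347,  1.53358344,  0.02410218,
        1.14106377, -0.08228564]), 'qd': array([-0.00118788, -0.00082909, -0.00024223, -0.00408047,  0.00051195,
       -0.00013204, -0.00060334]), 'joint_efforts': array([ 4.94470678e-04, -5.11514819e+01, -4.68851009e-02, -2.38390553e+01,
        1.08516013e-02,  4.40061878e-03,  2.99186297e-05]), 'position': array([ 0.27241315, -0.6169935 ,  0.23246155]), 'tcp_rot': array([[ 9.14791570e-01,  4.03925397e-01, -8.11090409e-04],
       [ 4.03926203e-01, -9.14790100e-01,  1.64175523e-03],
       [-7.88308446e-05, -1.82948451e-03, -9.99998323e-01]]), 'wrist_force': array([ 0.54107531,  0.10472066, -0.1761318 ]), 'ft_torque': array([-0.00730674,  0.04633601,  0.04826794]), 'gripper_force': 0.0, 'finger_gap': 0.08544692408906657}
```

View pics/top0b.png

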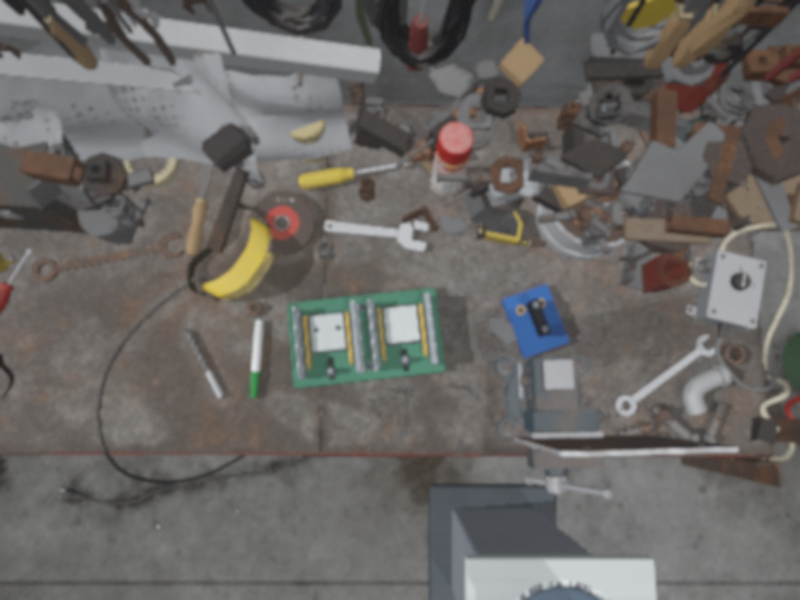

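View pics/scene0.png

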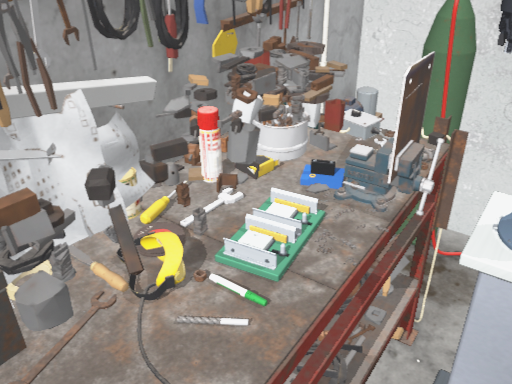

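The top view shows the right station (blank at 403,325) holding the plain blank. The left one (328,333) shows the drilled blank with two dark holes. The blue plate is at (537,320), with its bushes at the far left edge and a vise just nearer the robot. Next I'll turn these into metres.

Run:
```python
from h import *
z=np.load('pics/top0.npz');im,P=z['im'],z['P'];hsv=cv2.cvtColor(im,cv2.COLOR_RGB2HSV)
def rect(m,name):
    n,l,st,c=cv2.connectedComponentsWithStats(m.astype(np.uint8))
    i=1+np.argmax(st[1:,4]);q=P[l==i];q=q[np.isfinite(q).all(1)]
    r=cv2.minAreaRect(q[:,:2].astype(np.float32)*1000);print(name,st[i],r,'z',np.percentile(q[:,2],[5,50,95]))
H,S,V=hsv[...,0],hsv[...,1],hsv[...,2]
v,u=np.mgrid[:384,:512]
rect((H>100)&(H<125)&(S>120)&(u>310)&(u<370)&(v>175)&(v<235),'plate')
rect((H>60)&(H<95)&(S>80)&(u>180)&(u<290)&(v>180)&(v<250),'jig')
print(z['K'],z['T'])
for uu,vv in((333,198),(349,186),(340,192),(348,211),(258,207),(210,213),(258,230),(212,236),(360,235),(350,250),(330,245),(400,283),(330,280)):print(uu,vv,P[vv,uu])
# heightmap near vise
print('vise',[(round(float(a),2),round(float(np.nanmax(np.where((abs(P[...,0]-a)<.015)&(P[...,1]<-.0+.12)&(P[...,1]>-.3),P[...,2],-1))),3)) for a in np.arange(.2,.8,.04)])
```

```text
plate [322 183  42  45 921] ((512.3905639648438, 144.94842529296875), (109.12266540527344, 319.63250732421875), 18.858728408813477) z [0.01582528 0.01968829 0.02387058]
jig [ 187  185   97   63 1057] ((483.7666015625, 317.6759033203125), (152.8379669189453, 282.7257385253906), 21.175159454345703) z [0.016395   0.0194586  0.02291265]
[[395.11426615   0.         259.79396093]
 [  0.         395.11426615 187.88274184]
 [  0.           0.           1.        ]] [[ 0.0056055  -0.98620358  0.1654421   0.41605112]
 [-0.99978699 -0.0088135  -0.01866268  0.28092363]
 [ 0.01986332 -0.16530224 -0.98604291  1.09331609]
 [ 0.          0.          0.          1.        ]]
333 198 [0.57202104 0.05548911 0.00373646]
349 186 [0.60376427 0.0133334  0.01924349]
340 192 [0.58025513 0.04801123 0.05985792]
348 211 [0.53009675 0.02731501 0.05608193]
258 207 [0.54169225 0.26539227 0.03211219]
210 213 [0.52417212 0.39405776 0.03475596]
258 230 [0.47919938 0.26514733 0.0420135 ]
212 236 [0.46241116 0.38596819 0.0464308 ]
360 235 [0.46418568 0.01389052 0.11544689]
350 250 [0.42760836 0.03517606 0.0961903 ]
330 245 [0.4415599  0.0698068  0.01797781]
400 283 [ 0.35819668 -0.02955611  0.25106805]
330 280 [0.35452914 0.08869583 0.10385422]
vise [(0.2, -0.802), (0.24, -0.807), (0.28, 0.169), (0.32, 0.145), (0.36, 0.355), (0.4, 0.146), (0.44, 0.119), (0.48, 0.118), (0.52, 0.061), (0.56, 0.06), (0.6, 0.156), (0.64, 0.174), (0.68, 0.267), (0.72, 0.269), (0.76, 0.272), (0.8, 0.553)]
```

```bash
cat >> h.py <<'E'
def R(yaw):
    c,s=np.cos(yaw),np.sin(yaw); return np.array([[c,s,0],[s,-c,0],[0,0,-1.]])
E
python3 - <<'E'
from h import *
print(camera_params('wrist')['tool_from_camera'])
p=sense()['position']
move_l([p[0],p[1],.42],feed=.3)
print(inverse_kinematics([.53,.03,.36],R(.38)))
movep([.53,.03,.36],R(.38)); sleep(.3)
snap('wrist','w_plate')
movep([.46,.24,.36],R(.07)); sleep(.3)
snap('wrist','w_jig')
s=sense();print(s['time_s'],s['joint_pos'],s['position'])
a=np.hstack([cv2.imread('pics/w_plate.png'),cv2.imread('pics/w_jig.png')])
cv2.imwrite('pics/w0.png',cv2.resize(a,(800,300),interpolation=cv2.INTER_AREA))
E
```

```text
[[-2.69699606e-04 -9.63405726e-01 -2.68047260e-01  6.68625162e-02]
 [ 9.99998908e-01  1.29670414e-04 -1.47221998e-03 -1.77495635e-05]
 [ 1.45310295e-03 -2.68047365e-01  9.63404639e-01 -1.40322163e-01]
 [ 0.00000000e+00  0.00000000e+00  0.00000000e+00  1.00000000e+00]]
[ 0.45226606  0.20422462 -0.69344241  1.66275028  0.13411709  1.32304276
 -1.45474571]
4.95 [ 0.12269446  0.19729911 -0.79530131  1.68356341  0.14493761  1.32167022
 -2.20120763] [0.46048394 0.23919279 0.35991732]
```

View pics/w0.png

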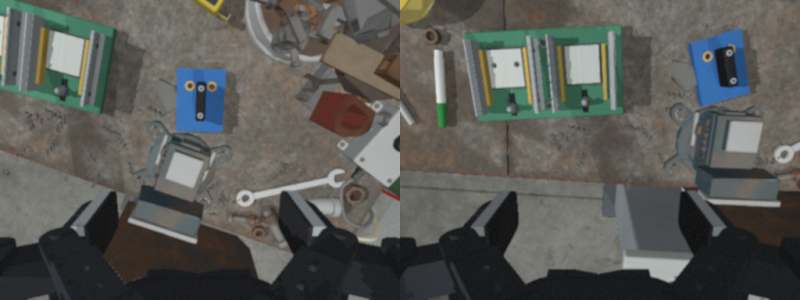

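The left half shows the plate square-on at yaw ≈0.38, with its bushes on the far side. The right half shows the jig at yaw ≈0.07, with the plain blank at (582,65) and its pin near (585,98). I'll fit these precisely and take a closer view of the right station.

```bash
cat >> h.py <<'E'
def onplane(z,uv,h):
    K,T=z['K'],z['T'];uv=np.asarray(uv,float).reshape(-1,2)
    r=np.c_[(uv[:,0]-K[0,2])/K[0,0],(uv[:,1]-K[1,2])/K[1,1],np.ones(len(uv))]@T[:3,:3].T
    return (T[:3,3]+r*((h-T[2,3])/r[:,2])[:,None])[:,:2]
def fit(f,lo,hi,box,h,close=True):
    z=np.load(f'pics/{f}.npz');hsv=cv2.cvtColor(z['im'],cv2.COLOR_RGB2HSV)
    m=cv2.inRange(hsv,lo,hi);k=np.zeros_like(m);k[box[1]:box[3],box[0]:box[2]]=1;m*=k
    n,l,st,c=cv2.connectedComponentsWithStats(m);i=1+np.argmax(st[1:,4])
    ys,xs=np.where(l==i);q=onplane(z,np.c_[xs,ys],h)
    return st[i],cv2.minAreaRect((q*1000).astype(np.float32))
E
python3 - <<'E'
from h import *
for f,b in(('w_plate',(200,60,310,190)),('w_jig',(340,20,470,150))):
    print('plate',f,*fit(f,(100,120,40),(125,255,255),b,.018))
    print('grip',f,*fit(f,(0,0,0),(180,255,38),b,.056))
z=np.load('pics/w_jig.npz');hsv=cv2.cvtColor(z['im'],cv2.COLOR_RGB2HSV)
m=cv2.inRange(hsv,(60,100,30),(95,255,255));m[:,:70]=0;m[:,300:]=0;m[170:]=0
ys,xs=np.where(m);q=onplane(z,np.c_[xs,ys],.018);print('jig',cv2.minAreaRect((q*1000).astype(np.float32)))
movep([.42,.24,.27],R(.07)); sleep(.3)
snap('wrist','w_st'); print(sense()['position'])
a=cv2.imread('pics/w_st.png');cv2.imwrite('pics/w_st2.png',cv2.resize(a,(800,600)))
E
```

```text
plate w_plate [ 226   87   63   83 3956] ((549.341552734375, 34.63121032714844), (109.54729461669922, 83.90686798095703), 19.649080276489258)
grip w_plate [261 123   1   3   3] ((561.156005859375, 32.81263732910156), (2.5028598308563232, 9.536744073557202e-06), 22.04804229736328)
plate w_jig [ 369   37   78   99 4261] ((548.5060424804688, 37.17198944091797), (109.6973876953125, 89.02798461914062), 19.612524032592773)
grip w_jig [404  63  18  47 457] ((548.2644653320312, 49.02566909790039), (58.21438217163086, 12.765161514282227), 20.205156326293945)
jig ((518.7725219726562, 332.39605712890625), (147.8214569091797, 259.8200378417969), 6.619316101074219)
[0.42087359 0.24034968 0.27092723]
```

View pics/w_st2.png

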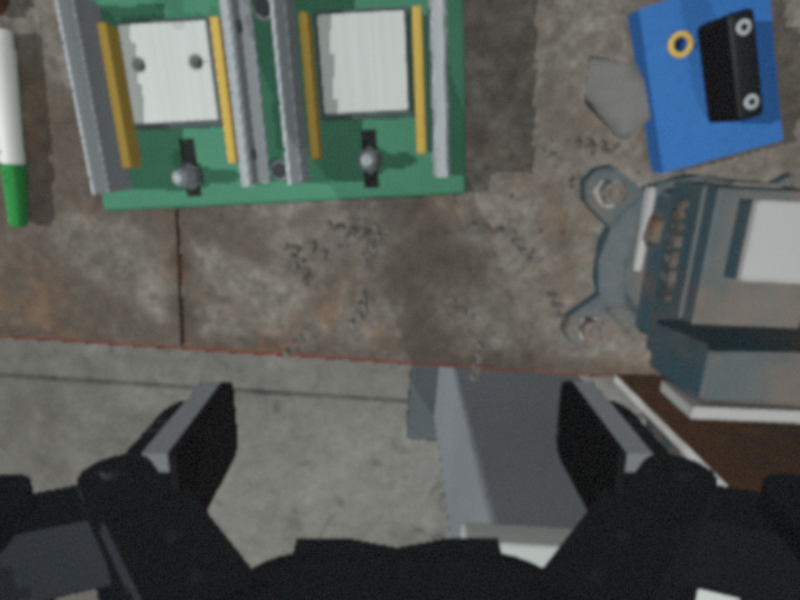

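Run:
```python
from h import *
movep([.515,.262,.2],R(.1155)); sleep(.4)
snap('wrist','w_pin'); s=sense();print(s['position'],s['joint_pos'],s['time_s'])
a=cv2.imread('pics/w_pin.png');cv2.imwrite('pics/w_pin2.png',cv2.resize(a,(800,600)))
```

```text
[0.51491947 0.26193917 0.20062676] [ 0.03054303  0.44614319 -0.76146973  1.77598036  0.34945392  1.05852167
 -2.31147739] 6.775
```

View pics/w_pin2.png

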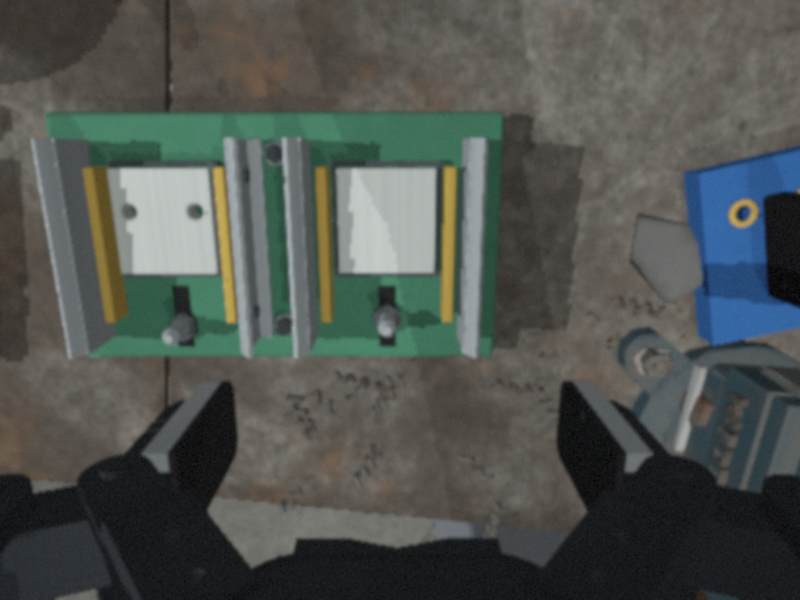

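The plain blank is at (386,219) and its bright pin has its tip near (387,327), over the dark slot at rows 287–347. I'll compute the jig pose and pin position from this view.

Run:
```python
from h import *
z=np.load('pics/w_pin.npz')
print('blank',*fit('w_pin',(0,0,150),(180,60,255),(205,95,290,180),.032))
hsv=cv2.cvtColor(z['im'],cv2.COLOR_RGB2HSV)
m=cv2.inRange(hsv,(60,100,25),(95,255,255));m[240:]=0;m[:,330:]=0
ys,xs=np.where(m);q=onplane(z,np.c_[xs,ys],.018);r=cv2.minAreaRect((q*1000).astype(np.float32));print('jig',r)
yaw=np.deg2rad(r[2]);J=np.array([[np.cos(yaw),-np.sin(yaw)],[np.sin(yaw),np.cos(yaw)]]);c=np.array(r[0])/1000
tj=lambda uv,h:(onplane(z,np.array(uv)*.64,h)-c)@J*1000
print('pin tip',tj([(387,328),(387,322),(387,334)],.044))
print('slot ends',tj([(387,287),(387,347)],.018))
print('lifters',tj([(324,245),(449,245)],.038),'guide top',tj([(307,250),(465,250),(283,145),(487,145)],.056))
b=np.array(fit('w_pin',(0,0,150),(180,60,255),(205,95,290,180),.032)[1][0])/1000
print('blank in jig',(b-c)@J*1000)
crop=z['im'][175:240,215:280,::-1];cv2.imwrite('pics/pincrop.png',cv2.resize(crop,(585,585),interpolation=cv2.INTER_CUBIC))
```

```text
blank [ 216  108   63   67 3982] ((539.6779174804688, 270.8674011230469), (59.056549072265625, 54.24546813964844), 6.640931606292725)
jig ((519.3916015625, 332.23516845703125), (147.38076782226562, 259.9619445800781), 6.937457084655762)
pin tip [[-47.51790165 -63.39706204]
 [-43.84797622 -63.43508959]
 [-51.21091124 -63.3587953 ]]
slot ends [[-29.59165537 -63.11666394]
 [-69.17906947 -62.70646155]]
lifters [[ 4.30302109e-01 -2.79413979e+01]
 [ 3.88522434e-02 -9.90491374e+01]] guide top [[   0.9337909   -21.18939176]
 [   0.46808103 -105.94751378]
 [  55.21905129  -11.66679586]
 [  54.62614116 -115.62132147]]
blank in jig [ 12.72543492 -63.36876823]
```

View pics/pincrop.png

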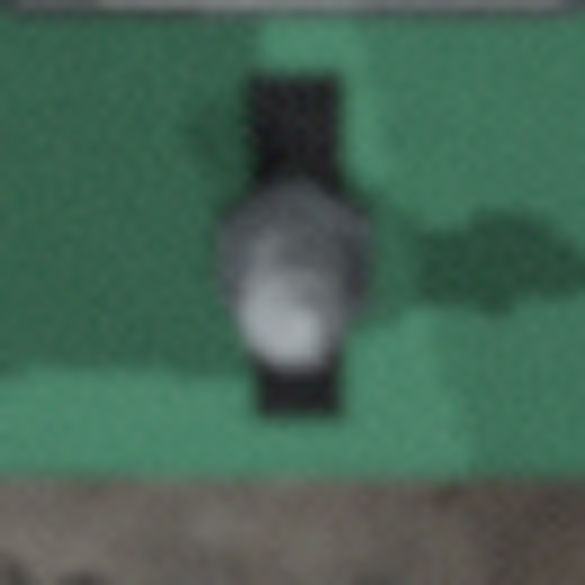

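Pin tip (crop 287,335) works out to about jig x −49 mm. All the centre-line cues agree on y ≈ −63.5 mm in the measured frame. Next is the grasp.

Run:
```python
from h import *
y=.3429;g=np.array([.5493,.0346])+.002*np.array([np.cos(y),np.sin(y)])
movep([*g,.2],R(y)); command_gripper(.07)
print(move_l([*g,.09],feed=.15,until_force=8),move_l([*g,.049],feed=.06,until_force=8),sense()['position'],g)
command_gripper(0,100)
s=sense();print(s['finger_gap'],s['gripper_force'],s['wrist_force'],s['position'])
move_l([s['position'][0],s['position'][1],.2],feed=.15);sleep(.3)
s=sense();print(s['finger_gap'],s['gripper_force'],s['wrist_force'],s['position'],s['time_s'])
snap('wrist','w_held')
```

```text
False False [0.55140294 0.03549507 0.04911811] [0.55118357 0.03527244]
0.012620207111365286 98.33648800849915 [-1.4727979  -1.56449207  5.77359604] [0.55143693 0.03496693 0.04962656]
0.01290049040471686 97.99901604652405 [-0.01709682 -0.44851432 -4.64321576] [0.55123597 0.03498725 0.19950263] 11.7333
```

View pics/w_held.png

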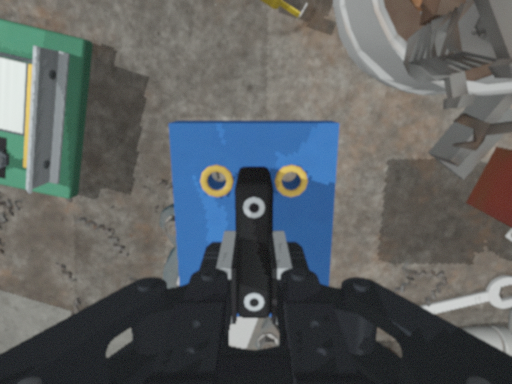

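The plate is held square, with its far edge at row 121 and the bushes symmetric about column 254. I'll measure its offset in the tool, then carry it over and lower it until contact.

Run:
```python
from h import *
z=np.load('pics/w_held.npz');s=sense();p=s['position'];Rt=s['tcp_rot']
q=onplane(z,[(180,122),(330,122),(171,122),(338,122)],p[2]-.049+.018)
d=(np.c_[q,np.full(4,0)]-[*p[:2],0])@Rt
print('tool xy mm of far edge (want x=53):',d[:,:2]*1000)
yaw=np.deg2rad(6.75);J=np.array([[np.cos(yaw),-np.sin(yaw)],[np.sin(yaw),np.cos(yaw)]]);c=np.array([.5193,.3322])
t=c+J@[-.009,-.0635];print(t)
movep([*t,.2],R(yaw));sleep(.2)
print(move_l([*t,.108],feed=.15,until_force=10))
sleep(.2);f0=sense()['wrist_force']
print(move_l([*t,.08],feed=.02,until_force=6));s=sense()
print((s['position'][:2]-c)@J*1000,s['position'],f0,s['wrist_force'],s['ft_torque'],s['time_s'])
```

```text
tool xy mm of far edge (want x=53): [[ 53.51505111 -36.19517332]
 [ 53.5021786   37.04221925]
 [ 53.51582413 -40.59324618]
 [ 53.50149266  40.9448342 ]]
[0.51782601 0.26808232]
False
True
[ -9.11584678 -63.51540335] [0.51771278 0.2680534  0.08647289] [-0.81058255 -0.19889297 -4.6508204 ] [ 0.5936905  -0.92322952  4.02090731] [-0.02960837 -0.12047084 -0.03021853] 14.8833
```

Run:
```python
from h import *
yaw=np.deg2rad(6.75);t=sense()['position'][:2]
print(move_l([*t,.076],feed=.01,until_force=28));sleep(.6);s=sense()
print(s['position'],s['wrist_force'],s['ft_torque'],s['finger_gap'],s['gripper_force'],s['time_s'])
snap('wrist','w_end');snap('scene','s_end')
a=np.hstack([cv2.resize(cv2.imread('pics/w_end.png'),(400,300)),cv2.resize(cv2.imread('pics/s_end.png')[140:320,190:430],(400,300))])
cv2.imwrite('pics/end.png',a)
```

```text
True
[0.5177754  0.26819155 0.08232299] [-0.84145293 -2.55575922  8.90486387] [-0.31659601  0.38815275 -0.0005425 ] 0.012782103369000623 99.75886702537537 16.1667
```

View pics/end.png

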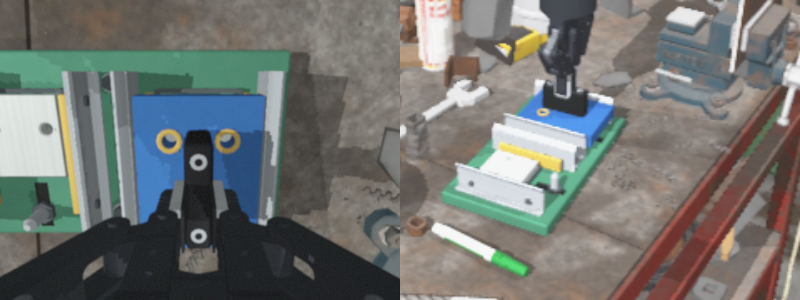

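The plate sits between the guides at the right station, but the force relaxed to about 13 N after the stop. I'll press in small steps to hold more.

Run:
```python
from h import *
t=sense()['position'][:2].copy();z=.082
while z>.070:
    z-=.001
    move_l([*t,z],feed=.01);sleep(.25);s=sense()
    print(round(z,4),s['position'],s['wrist_force'],s['ft_torque'])
    if s['wrist_force'][2]>26:break
sleep(1);s=sense();print(s['position'],s['wrist_force'],s['ft_torque'],s['finger_gap'],s['time_s'])
```

```text
0.081 [0.51775233 0.26816643 0.08195105] [-1.33672354 -1.6276462  10.0396627 ] [-0.27795646  0.32038725 -0.02768988]
0.08 [0.5177781  0.26820099 0.08159971] [-3.94600588 -2.83615372 13.66640219] [-0.54750639  0.6349906   0.06342361]
0.079 [0.51776447 0.26820121 0.08153162] [-6.31748196 -4.71932003 20.52810499] [-0.87788826  0.99216491 -0.01560883]
0.078 [0.51778773 0.26820761 0.08151815] [-6.40505899 -5.99910501 27.10968863] [-1.24021089  1.46178588  0.02383938]
[0.51779926 0.26819686 0.08154624] [-7.52279495 -5.23788182 26.76975015] [-1.2365644   1.48495819  0.0109124 ] 0.012721507419141728 19.2667
```

Hard stop at TCP z 0.0815, which puts the underside at 32 mm, holding about 31 N on the plate. Before handing in I'll check it lies flat.

Run:
```python
from h import *
im,d,P=snap('wrist','w_fin');hsv=cv2.cvtColor(im,cv2.COLOR_RGB2HSV)
def plane(lo,hi,x0,x1,y1,zr):
    m=cv2.erode(cv2.inRange(hsv,lo,hi),np.ones((5,5)))>0;m[:,:x0]=0;m[:,x1:]=0;m[y1:]=0
    q=P[m&(d>0)];q=q[(q[:,2]>zr[0])&(q[:,2]<zr[1])];c=np.linalg.lstsq(np.c_[q[:,:2]-[.518,.268],np.ones(len(q))],q[:,2],rcond=None)[0];print(len(q),c)
plane((100,120,30),(125,255,255),165,345,290,(.03,.07));plane((60,100,25),(95,255,255),0,380,300,(.0,.035))
print(sense()['tcp_rot'][:,2])
```

```text
14550 [-0.00026575  0.00063714  0.04979671]
9406 [-0.00102194  0.00086819  0.01785137]
[-5.77033847e-04 -5.85844049e-03 -9.99982673e-01]
```

The plate top is level at 49.8 mm (nominal 50), so it lies flat on the blank. Handing in.

```bash
python3 -c "
from rig import *
print(finish_job())"
```

```text
the job is handed in; nothing more can be done
None
```

The drill plate is fitted over the pin on the right station, where the undrilled blank lies. It was pressed flat on the blank and held there with about 31 N when I handed the job in. The slot went over the pin on the first descent, so no slide between the guides was needed.

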